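# Load a casting mould into the curing oven through its sprung flap

### The arm

A 6-joint arm with a two-finger parallel gripper is mounted at the origin on the work surface. World frame = base frame: x ahead of the robot, y to its left, z up, the work surface at z = 0. Lengths are in m, angles in rad, forces in N, time in s.
With the tool pointing down it reaches from about 0.25 to 0.775 m from the base axis. Payload 4 kg.
Tool frame: the origin (TCP) lies where the fingers leave the gripper's body, on its centre line; the fingertips stand 97 mm ahead of it and the grasp point (between the pads) lies 78 mm ahead of it; z points along the fingers, y is the line along which they close (so a half turn about z gives the same grasp; the last joint's range is limited). The gripper opens to 94 mm and grips with 3 to 60 N. Pads are 16 mm wide; open, the fingers measure 119 mm over their backs; the gripper's body (75 mm by 177 mm) begins 78 mm behind the grasp point.
Start: joints at [-0.103, 0.087, 1.371, -0, 1.684, -0.103], TCP at [0.55, -0, 0.303] pointing down, gripper open.
Joint ranges: [-3.1, 3.1], [-0.76, 2.03], [0.27, 2.55], [-1.08, 4.22], [0.17, 2.65], [-2.57, 2.57]. Speed limits (rad/s): [2.79, 2.79, 3.14, 3.14, 3.14, 3.14].

### API

Orientations are given as [roll, pitch, yaw] about the fixed x, y, z axes, in that order (R = Rz(yaw) Ry(pitch) Rx(roll)).
In Python, from rig import robot, optics gives the robot as it stands.
- The arm moves only by the tool move_arm, never from a script. Its argument "commands" is a list that holds one entry, the list of rows, each a list of 7 numbers: the closure in counts, from 0 (fully open) to 255 (shut), then the shift along the tool's x, y, z in cm, then the turn, a rotation vector about the tool's x, y, z in degrees. A call has 1 to 10 rows; each row shifts and turns the commanded pose from where the row before left it, along the tool's axes as they then stand; what a row does not reach is not made up. A row lasts 1/12 s, in which the tool goes at most 41.7 mm and 7.16 degrees, less where a joint would pass 70% of its speed; a pose out of reach is approached as far as the arm can. A call with a gripper value outside its range is refused whole. The fingers move at their own pace and stop on an object; the grip force is fixed at half the most. Time passes only in rows, so rows that do not move let the fingers close. It gives the time, the measured TCP pose, the force, the opening and the grip force at its end, in the units of the state.
- robot.get_state(): the state, without advancing time (a new reading comes with each control period).
- optics.capture(name): name is "scene" or "side" or "wrist"; returns the picture (420x560x3 uint8, blue, green, red); there is no depth.
- optics.camera_params(name): a dict with "intrinsics" (3x3 intrinsics, pixels), "k1" (the pictures are not rectified: a ray, as slopes to the right and down, at radius r is drawn at 1 + k1 r^2 times it, then the intrinsics apply), "camera_from_world" (4x4, takes a point from world to camera coordinates); the wrist camera has in their place "tool_from_camera" (4x4, takes a point from camera to tool coordinates, whose origin is the TCP and whose axes are the flange's). Camera axes: x right, y down, z forward; pixel columns grow to the right and rows downward; lengths in m; the calibration is good to about 2 mm. A picture is of the moment at which its call begins: read the wrist's pose just before it. camera_params takes no time and is no camera call.
- robot.close_job(): hands the job in; it is judged then, once.
Trained networks look in the newest picture that a camera, given by its name, has taken for a name from the list of things; names that differ only in an ending like _2 or _b are one class to them, and where a whole thing is asked for, a point or a joint stands for the part that bears it (a point fixed in the world has none). Each returns a list of dicts, best first, with "conf" (0 to 1); they miss things now and then, are a little off and sometimes report something else, mostly with a low value. They report only what shows in the picture. A call takes as long as a camera call.
- optics.outline_of(camera, query): "mask" (420x560 bool, what is visible of it) and "point" ([column, row] in pixels, amid what is visible of it).
The state is a dict: "time_s": time; "joint_positions": joint angles; "dq": joint speeds; "joint_efforts": joint torques, N m; "eef_pos": TCP position; "tool_rot": TCP orientation; "contact_force": force on the tool from outside, world axes, zero at the start; "torque": the same for the moment, N m; "finger_gap": finger opening in m; "grip_force": force on a finger pad.
Only numpy, scipy, OpenCV 4.12 (cv2) and the standard library are available. Lean on these libraries where they do the work, as an engineer would, in place of code of your own. Each camera call takes 0.05 s, during which the arm holds its last target. There are 200 camera calls.

### The job

Load the cream casting mould that stands on the loading bed into the bench curing oven: with the wooden push stick, slide it in through the sprung flap until it is up firmly against the cushioned stop inside, which cannot be seen and has to be felt (lean on it with about 12 N for a moment, never more than 20 N, or the fresh cast is spoilt). Then draw the stick right out so that the flap falls shut behind the mould, and lay the stick down flat on the bench top. Leave the other moulds, the jar and the screwdriver as they are.

Things in the scene. Friction and masses are not known exactly. Their poses are not given: they have to be found in the camera images.
- oven: Fixed grey bench curing oven, a box 400 mm long (along its x), 320 wide and 260 high, with a low loading bed in front of its doorway. Origin at bench level on the centre line, below the outer face of the closed flap; x points level into the oven (the way to push), z up. The box spans x = 0 to 400 mm.
- bed_end (a point): Outer end of the loading bed, on its centre line and top surface: a level steel plate 150 mm wide, 50 mm above the bench, from here (oven x = -225 mm) to the doorway (x = 0), where the oven floor goes on at the same height. Axes as the oven's.
- rails (a point): Point on the bed's centre line (oven x = -30 mm) where two parallel guide rails begin, 68 mm apart between inner faces and 14 mm high, running on to x = 300 mm inside the oven. Before this point, on the loading side, they flare out to about 104 mm apart at oven x = -100 mm; further out there are none. Axes as the oven's.
- doorway (a point): Middle of the doorway's sill on the bed (oven x = 0), straight below the flap's hinge. The doorway is 124 mm wide and 85 mm high above the bed, in a wall 320 mm wide and 260 mm high. Axes as the oven's.
- stop_zone (a point): Middle (on the oven floor, oven x = 179 mm) of the range in which the hidden stop is clamped: the face of its sprung cushion plate is anywhere from 27 mm before to 27 mm beyond this point, different each time and out of sight. The cushion yields 0.4 mm per newton, 14 mm at most; friction keeps the mould there when the push ends, but for a few mm of spring-back.
- flap (a joint): Sprung steel flap in the doorway, 116 mm wide, 77 high, 4 thick, on a level hinge 80 mm above the bed. Value in rad: 0 hanging shut, growing to 1.35 as its lower edge swings into the oven; never outward. Spring and weight push it shut, dragging with 2 to 4 N on what passes under it, the stick too. It can shut only behind a mould whose rear face is over 72 mm past the doorway.
- mould: The mould to load: a cream block 60 x 60 mm, 52 mm high, with rounded corners and its upper part set in by 2 mm, about 0.25 kg, with a shallow round cavity on top, standing on the loading bed before the flap, not quite centred or square. Origin at the centre of its underside, z up; its x points roughly into the oven. Sliding it under the flap takes 4 to 8 N.
- stick: Loose wooden push stick, 0.24 kg, flat on the bench: a bar 40 mm wide and 28 high, with an upright block handle near its rear end. Origin under the handle's centre at the bar's underside; x along the bar to its nose, z up. The bar spans x = -22 to 250 mm. The handle is 40 mm long (x), 30 wide (y), from 28 to 90 mm above the underside; grip it firmly across the 30 mm from above.
- stick_nose (a point): Centre of the flat nose face of the push stick, 250 mm ahead of the handle's centre and 14 mm above the bar's underside; axes as the stick's.
- mould_b: Another mould like the first, loose on the open bench beyond the loading bed; to be left alone. Origin at the centre of its underside.
- mould_c: A third such mould, loose on the open bench; to be left alone. Origin at the centre of its underside.
- jar: Loose screw-top jar, 68 mm across and 85 mm high, on the bench beyond the loading bed; to be left alone. Origin at the centre of its underside.
- driver: Loose screwdriver with a green handle, lying on the bench to the right of the push stick; to be left alone. Origin near its middle, on the underside.

How it is judged:
By the outcome, as a careful person would: the job done as asked, in the order asked, and still so for the second after the job is handed in, with the robot touching nothing.
It also fails if it takes over 72 s, if anything falls off the work surface, if the arm or the gripper's body presses on something with over 40 N, if the wrist force passes 120 N, or if a joint passes its speed limit or range.

## Working session

There is one attempt and no reset: what is moved stays moved. The work goes in short steps, Python scripts to look and compute and a tool call to move; the robot and the scene stay as the last step left them, time stands still between calls to the robot, and variables do not carry over. Pictures are saved under pics/ and viewed, at most 10 in all, crops included, and the job is handed in when it is done.

Besides the shell and the picture viewer there is one more tool, called after "Call:" as name(argument=value, ...), one argument or row to a line, values as JSON. move_arm: Moves the arm, as the interface text tells. Its arguments: {"type":"object","properties":{"commands":{"type":"array"}},"required":["commands"]}

```bash
ls; mkdir -p pics; cat > h.py <<'E'
import numpy as np, cv2
from rig import robot, optics
from scipy.spatial.transform import Rotation as R
def cam(n):
    p=optics.camera_params(n);K=np.array(p["intrinsics"]);k1=p["k1"]
    if n=="wrist":
        s=robot.get_state();T=np.eye(4);T[:3,:3]=R.from_euler('xyz',s["tool_rot"]).as_matrix() if len(np.shape(s["tool_rot"]))==1 else np.array(s["tool_rot"]);T[:3,3]=s["eef_pos"]
        C=T@np.array(p["tool_from_camera"])
    else: C=np.linalg.inv(np.array(p["camera_from_world"]))
    return K,k1,C
def ray(c,uv):
    K,k1,C=c
    uv=np.asarray(uv,float).reshape(-1,1,2)
    xy=cv2.undistortPoints(uv,K,np.array([k1,0,0,0.]),None).reshape(-1,2)
    return C[:3,3],np.c_[xy,np.ones(len(xy))]@C[:3,:3].T
def onz(c,uv,z):
    o,d=ray(c,uv);return o+d*((z-o[2])/d[:,2])[:,None]
def proj(c,P):
    K,k1,C=c;M=np.linalg.inv(C)
    return cv2.projectPoints(np.asarray(P,float).reshape(-1,1,3),cv2.Rodrigues(M[:3,:3])[0],M[:3,3],K,np.array([k1,0,0,0.]))[0].reshape(-1,2)
E
python3 - <<'E'
from h import *
s=robot.get_state();print(s)
for n in("scene","side","wrist"):
    i=optics.capture(n);cv2.imwrite(f"pics/{n}0.png",i)
    c=cam(n);print(n,c[2].round(3).tolist(),c[0].tolist(),c[1])
    if n!="wrist":
      for q in("oven","mould","stick","driver","jar","flap"):
        for r in optics.outline_of(n,q)[:4]:
            m=r["mask"].astype(np.uint8);print(n,q,round(r["conf"],2),np.round(r["point"]),cv2.boundingRect(m),onz(c,r["point"],0.0).round(3).tolist())
E
```

```text
pics
{'time_s': 0.0, 'joint_positions': array([-1.03093423e-01,  8.79546421e-02,  1.37222826e+00, -1.95915202e-05,
        1.68358641e+00, -1.03105308e-01]), 'dq': array([ 0.00041784,  0.00027149,  0.00053481,  0.00068674, -0.00057614,
        0.0008674 ]), 'joint_efforts': array([ 1.28542815e-03, -3.40182602e+01, -3.02423716e+01,  7.18220207e-02,
        3.29729996e-02, -1.13141955e-04]), 'eef_pos': array([5.49671994e-01, 2.79734986e-05, 3.01517328e-01]), 'tool_rot': array([-3.13942555e+00, -2.04658734e-04,  1.57080581e+00]), 'contact_force': array([ 0.10990696,  0.30946357, -0.17470565]), 'torque': array([-0.01759334, -0.03629071, -0.00550556]), 'grip_force': 0.0, 'finger_gap': 0.09391413031484422}
scene [[0.257, 0.788, -0.559, 1.204], [0.966, -0.218, 0.137, -0.156], [-0.015, -0.576, -0.818, 0.91], [0.0, 0.0, 0.0, 1.0]] [[401.27891049309756, 0.0, 285.6458411697156], [0.0, 401.27891049309756, 207.63867408684536], [0.0, 0.0, 1.0]] 0.029927543028257852
scene oven 0.7 [427. 136.] (271, 46, 284, 167) [[0.433, 0.495, 0.0]]
scene mould 0.94 [262. 269.] (246, 256, 29, 33) [[0.748, -0.111, 
[... 777 characters left out ...]
(242, 244, 27, 30) [[0.739, -0.106, 0.0]]
side mould 0.69 [299. 166.] (289, 156, 23, 27) [[0.392, 0.106, 0.0]]
side stick 0.7 [170. 237.] (151, 191, 41, 88) [[0.607, -0.337, 0.0]]
side driver 0.74 [120. 214.] (117, 197, 14, 51) [[0.473, -0.478, 0.0]]
side driver 0.54 [301. 254.] (287, 237, 28, 33) [[0.76, 0.017, 0.0]]
side jar 0.68 [337. 239.] (325, 220, 24, 37) [[0.732, 0.13, 0.0]]
side flap 0.47 [342. 162.] (339, 153, 8, 24) [[0.408, 0.252, 0.0]]
wrist [[1.0, 0.001, 0.001, 0.55], [0.001, -0.96, -0.281, 0.084], [0.0, 0.281, -0.96, 0.386], [0.0, 0.0, 0.0, 1.0]] [[339.20086931205407, 0.0, 282.56583677830383], [0.0, 339.20086931205407, 210.35783582238744], [0.0, 0.0, 1.0]] -0.06902160119865233
```

```bash
python3 - <<'E'
import cv2
a=cv2.imread("pics/scene0.png");cv2.imwrite("pics/s0b.png",cv2.resize(a,(800,600),interpolation=cv2.INTER_CUBIC))
E
```

```text
(no output)
```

View pics/s0b.png

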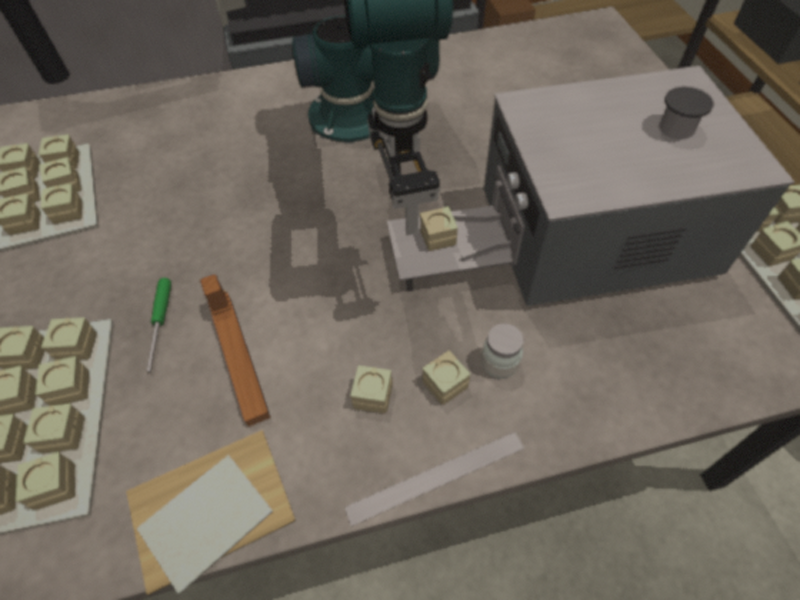

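View pics/wrist0.png

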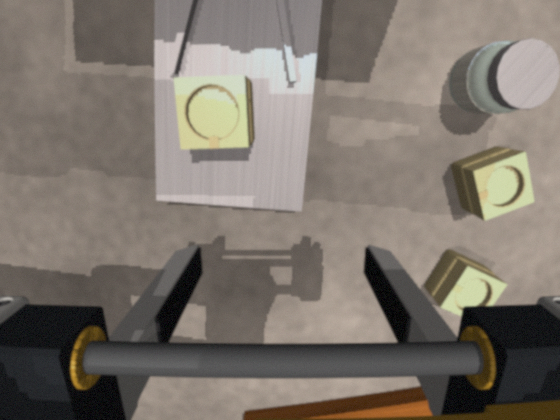

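The scene picture shows the stick with its handle at (213,292) and nose at (255,412) of 800x600. The screwdriver is to its left, and the mould is on the bed at (438,228) before the oven. The wrist picture shows the bed end from (156,200) to (303,210), the mould top at (176–250, 76–150) and the rail starts at about (178,75) and (293,80).

```bash
cat > fit.py <<'E'
from h import *
from scipy.optimize import minimize
def box(x0,x1,y0,y1,z0,z1): return np.array([[x,y,z] for x in(x0,x1) for y in(y0,y1) for z in(z0,z1)])
STICK=[box(-.022,.25,-.02,.02,0,.028),box(-.02,.02,-.015,.015,.028,.09)]
MOULD=[box(-.03,.03,-.03,.03,0,.026),box(-.028,.028,-.028,.028,.026,.052)]
def sil(c,parts,p,z):
    m=np.zeros((420*4,560*4),np.uint8);r=R.from_euler('z',p[2]).as_matrix()
    for b in parts:
        q=proj(c,b@r.T+[p[0],p[1],z]);h=cv2.convexHull((q*4+2).astype(np.float32)).astype(np.int32);cv2.fillConvexPoly(m,h,1)
    return cv2.resize(m.astype(np.float32),(560,420),interpolation=cv2.INTER_AREA)
def fit(views,parts,p0,z=0):
    def f(v):
        p=np.array(v)*[.01,.01,.1];s=0
        for c,m in views:
            a=sil(c,parts,p,z);s+=1-np.minimum(a,m).sum()/np.maximum(a,m).sum()
        return s/len(views)
    r=minimize(f,np.array(p0)/[.01,.01,.1],method='Nelder-Mead',options=dict(initial_simplex=np.array(p0)/[.01,.01,.1]+np.array([[0,0,0],[1,0,0],[0,1,0],[0,0,1.]]),maxiter=200))
    return r.x*[.01,.01,.1],1-r.fun
E
python3 - <<'E'
from fit import *
V=[]
for n in("scene","side"):
    optics.capture(n);c=cam(n);V.append((c,optics.outline_of(n,"stick")[0]["mask"].astype(np.float32)))
print("stick",fit(V,STICK,[.5,-.36,.15]),[fit([v],STICK,[.5,-.36,.15]) for v in V])
optics.capture("wrist");c=cam("wrist")
print("bed",onz(c,[[155,0],[156,200],[303,210],[322,0]],.05).round(4).tolist())
print("rails ends z.05",onz(c,[[178,75],[293,80],[197,0],[280,0]],.064).round(4).tolist())
rs=optics.outline_of("wrist","mould")
for r in rs:
    o=onz(c,r["point"],.1)[0];print(r["conf"],r["point"],o.round(3), cv2.minAreaRect(np.argwhere(r["mask"])[:,::-1].astype(np.float32)))
    if o[0]<.55: print("mould",fit([(c,r["mask"].astype(np.float32))],MOULD,[o[0],o[1],1.57],.05))
print("top",onz(c,[[176,77],[247,76],[250,149],[181,151]],.102).round(4).tolist())
for q in("rails","doorway","bed_end","flap"):
    print(q,[(r["conf"],r["point"]) for r in optics.outline_of("wrist",q)][:2])
E
```

```text
stick (array([ 0.50275178, -0.35453621,  0.16779108]), np.float64(0.44256359338760376)) [(array([ 0.5 , -0.36,  0.15]), np.float64(0.0)), (array([ 0.50275178, -0.35453621,  0.16779108]), np.float64(0.8851271867752075))]
bed [[0.4347, 0.183, 0.05], [0.4195, -0.0036, 0.05], [0.5711, -0.0143, 0.05], [0.5851, 0.1815, 0.05]]
rails ends z.05 [[0.4559, 0.1162, 0.064], [0.5593, 0.1112, 0.064], [0.4762, 0.1779, 0.064], [0.5476, 0.1772, 0.064]]
0.86 [213.6, 110.4] [0.494 0.085 0.1  ] ((213.84658813476562, 111.783935546875), (72.40986633300781, 80.20061492919922), 88.31531524658203)
mould (array([0.49155282, 0.08318892, 1.59968548]), np.float64(0.9733883142471313))
0.6 [460.4, 283.3] [ 0.721 -0.073  0.1  ] ((463.1712951660156, 286.6871337890625), (69.9975814819336, 60.78620147705078), 32.2756462097168)
0.59 [493.7, 185.9] [0.737 0.023 0.1  ] ((493.7075500488281, 182.2263946533203), (67.03194427490234, 75.96038055419922), 74.05460357666016)
top [[0.4653, 0.1108, 0.102], [0.5218, 0.111, 0.102], [0.5229, 0.0536, 0.102], [0.4651, 0.0521, 0.102]]
rails [(0.6, [247.9, 89.2])]
doorway [(0.9, [250.6, 87.4]), (0.39, [505.6, 73.8])]
bed_end []
flap []
```

Call:
move_arm(
  commands=[
    [[0, -3.64, -1.06, 0, 0, 0, 0], [0, -3.64, -1.06, 0, 0, 0, 0], [0, -3.64, -1.06, 0, 0, 0, 0], [0, -3.64, -1.06, 0, 0, 0, 0], [0, -3.64, -1.06, 0, 0, 0, 0], [0, -3.64, -1.06, 0, 0, 0, 0], [0, -3.64, -1.06, 0, 0, 0, 0], [0, -3.64, -1.06, 0, 0, 0, 0], [0, -3.64, -1.06, 0, 0, 0, 0], [0, -3.64, -1.06, 0, 0, 0, 0]],
  ],
)

```text
time_s: 2.08
eef_pos: [0.4432, -0.3657, 0.3029]
tool_rot: [3.141, 0.0, 1.571]
contact_force: [0.8, 0.4, 0.9]
finger_gap: 0.0939
grip_force: 0.0
```

Call:
move_arm(
  commands=[
    [[0, 0, 0, 0, 0, 0, 7.1], [0, 0, 0, 0, 0, 0, 7.1], [0, 0, 0, 0, 0, 0, 7.1], [0, 0, 0, 0, 0, 0, 7.1], [0, 0, 0, 0, 0, 0, 7.1], [0, 0, 0, 0, 0, 0, 7.1], [0, 0, 0, 0, 0, 0, 7.1], [0, 0, 0, 0, 0, 0, 7.1], [0, 0, 0, 0, 0, 0, 7.1], [0, 0, 0, 0, 0, 0, 7.1]],
  ],
)

```text
time_s: 2.92
eef_pos: [0.444, -0.364, 0.3027]
tool_rot: [3.142, -0.0, 0.325]
contact_force: [-0.5, 0.1, 0.2]
finger_gap: 0.094
grip_force: 0.0
```

Call:
move_arm(
  commands=[
    [[0, 0, 0, 0, 0, 0, 4.7], [0, 0, 0, 0, 0, 0, 4.7], [0, 0, 0, 0, 0, 0, 0], [0, 0, 0, 0, 0, 0, 0]],
  ],
)

```text
time_s: 3.25
eef_pos: [0.444, -0.364, 0.3027]
tool_rot: [-3.142, -0.0, 0.17]
contact_force: [-0.4, -0.4, -1.5]
finger_gap: 0.0938
grip_force: 0.0
```

```bash
python3 - <<'E'
from fit import *
s=robot.get_state();print(s["time_s"],s["eef_pos"],s["tool_rot"],s["joint_positions"])
i=optics.capture("wrist");c=cam("wrist")
for r in optics.outline_of("wrist","stick")[:2]:
    print(r["conf"],r["point"],cv2.boundingRect(r["mask"].astype(np.uint8)))
    p,q=fit([(c,r["mask"].astype(np.float32))],STICK,[.503,-.354,.168]);print(p,q)
for P in STICK:
    rr=R.from_euler('z',p[2]).as_matrix()
    for u in proj(c,P@rr.T+[p[0],p[1],0]): cv2.circle(i,tuple(map(int,np.clip(u,-9999,9999))),2,(255,0,0),-1)
cv2.imwrite("pics/w1.png",i)
E
```

```text
3.25 [ 0.44400148 -0.36402273  0.30266171] [-3.14155279e+00 -4.60441515e-05  1.69643546e-01] [-7.85506407e-01  1.41148481e-01  1.31140761e+00  6.10381673e-05
  1.68904252e+00  6.15653573e-01]
0.57 [285.1, 68.8] (264, 0, 43, 145)
[ 0.51805096 -0.35124346  0.16272604] 0.9785613417625427
```

View pics/w1.png

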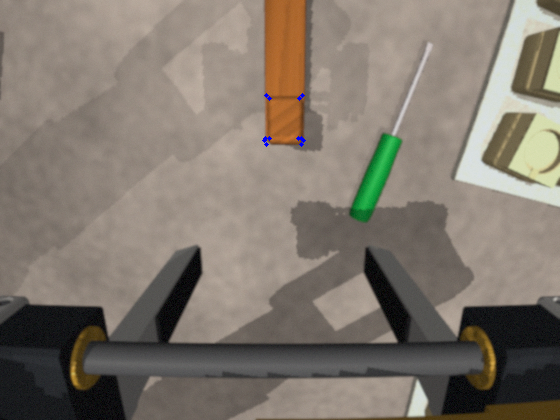

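The overlay sits on the handle, whose top is at (267–301, 97–142). The fit has an IoU of 0.98. The driver is clear to the right, at (375,180).

Call:
move_arm(
  commands=[
    [[0, 3.75, 0, 0, 0, 0, 0.4], [0, 3.75, 0, 0, 0, 0, 0], [0, 0, 0, 3.6, 0, 0, 0], [0, 0, 0, 3.6, 0, 0, 0], [0, 0, 0, 3.6, 0, 0, 0], [0, 0, 0, 3.4, 0, 0, 0], [0, 0, 0, 2.0, 0, 0, 0], [0, 0, 0, 1.0, 0, 0, 0], [0, 0, 0, 0, 0, 0, 0]],
  ],
)

```text
time_s: 4.1
eef_pos: [0.5168, -0.3508, 0.1273]
tool_rot: [-3.137, 0.004, 0.161]
contact_force: [-0.8, 0.4, 0.1]
finger_gap: 0.0941
grip_force: 0.0
```

Call:
move_arm(
  commands=[
    [[255, 0, 0, 0, 0, 0, 0], [255, 0, 0, 0, 0, 0, 0], [255, 0, 0, 0, 0, 0, 0], [255, 0, 0, 0, 0, 0, 0], [255, 0, 0, 0, 0, 0, 0], [255, 0, 0, 0, 0, 0, 0], [255, 0, 0, 0, 0, 0, 0], [255, 0, 0, 0, 0, 0, 0]],
  ],
)

```text
time_s: 4.77
eef_pos: [0.518, -0.3518, 0.1309]
tool_rot: [3.141, -0.0, 0.161]
contact_force: [0.4, 0.0, -0.1]
finger_gap: 0.0442
grip_force: 0.0
```

Call:
move_arm(
  commands=[
    [[255, 0, 0, 0, 0, 0, 0], [255, 0, 0, 0, 0, 0, 0], [255, 0, 0, 0, 0, 0, 0], [255, 0, 0, 0, 0, 0, 0]],
  ],
)

```text
time_s: 5.1
eef_pos: [0.518, -0.3519, 0.1307]
tool_rot: [3.141, -0.0, 0.16]
contact_force: [-0.2, -1.0, 0.5]
finger_gap: 0.0298
grip_force: 30.0
```

Call:
move_arm(
  commands=[
    [[255, 0, 0, -1, 0, 0, 0], [255, 0, 0, -2, 0, 0, 0], [255, 0, 0, -3, 0, 0, 0], [255, 0, 0, -3, 0, 0, 0], [255, 0, 0, -3, 0, 0, 0], [255, -0.47, -3.22, 0, 0, 0, 0], [255, -0.47, -3.22, 0, 0, 0, 0], [255, -0.47, -3.22, 0, 0, 0, 0], [255, -0.47, -3.22, 0, 0, 0, 0]],
  ],
)

```text
time_s: 5.85
eef_pos: [0.4779, -0.2262, 0.2507]
tool_rot: [-3.141, 0.001, 0.16]
contact_force: [-0.0, 0.1, -2.0]
finger_gap: 0.03
grip_force: 30.0
```

Call:
move_arm(
  commands=[
    [[255, 0, 0, 0, 0, 0, -4], [255, 0, 0, 0, 0, 0, -7], [255, 0, 0, 0, 0, 0, -7], [255, 0, 0, 0, 0, 0, -7], [255, 0, 0, 0, 0, 0, -7], [255, 0, 0, 0, 0, 0, -7], [255, 0, 0, 0, 0, 0, -7], [255, 0, 0, 0, 0, 0, -7], [255, 0, 0, 0, 0, 0, -7], [255, 0, 0, 0, 0, 0, -7]],
  ],
)

```text
time_s: 6.68
eef_pos: [0.4786, -0.2274, 0.2508]
tool_rot: [-3.141, -0.0, 1.336]
contact_force: [0.5, 1.4, -2.7]
finger_gap: 0.03
grip_force: 30.0
```

Call:
move_arm(
  commands=[
    [[255, 0, 0, 0, 0, 0, -6], [255, 0, 0, 0, 0, 0, -3.6], [255, 0, 0, 0, 0, 0, 0], [255, 0, 0, 0, 0, 0, 0]],
  ],
)

```text
time_s: 7.02
eef_pos: [0.4787, -0.2275, 0.2508]
tool_rot: [-3.141, -0.0, 1.496]
contact_force: [-0.4, -0.0, -2.3]
finger_gap: 0.03
grip_force: 30.0
```

```bash
python3 - <<'E'
from fit import *
s=robot.get_state();print(s["time_s"],s["eef_pos"],s["tool_rot"],s["finger_gap"])
i=optics.capture("wrist");c=cam("wrist")
rr=R.from_euler('z',s["tool_rot"][2]).as_matrix()
for P in STICK:
    for u in proj(c,P@rr.T+s["eef_pos"]-[0,0,.131]): cv2.circle(i,tuple(map(int,np.clip(u,-9999,9999))),2,(255,0,0),-1)
cv2.imwrite("pics/w2.png",i)
E
```

```text
7.0167 [ 0.47871013 -0.2274861   0.25078901] [-3.14144304e+00 -7.43407866e-05  1.49587750e+00] 0.030038653867118913
```

View pics/w2.png

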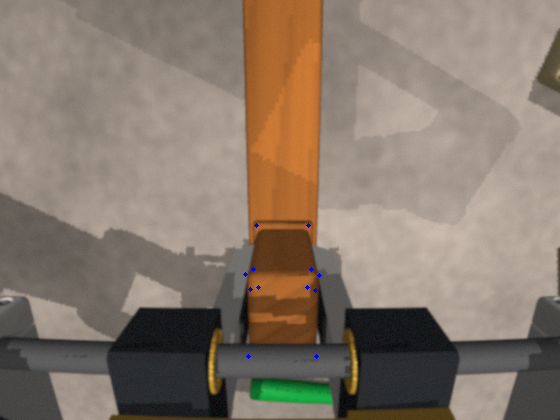

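The bar lies straight ahead in the wrist picture, and the handle base edge at row 225 matches the prediction, but the nose is out of view. I'll check for droop and the bed line in the scene camera.

```bash
cat >> h.py <<'E'
BE=np.array([.4953,-.009,.05]); YAW=1.4975
def ov(p): # oven coords -> world
    p=np.atleast_2d(p).astype(float); return (p-[-.225,0,.05])@R.from_euler('z',YAW).as_matrix().T+BE
def toov(w): return (np.atleast_2d(w)-BE)@R.from_euler('z',YAW).as_matrix()+[-.225,0,.05]
E
cat > look.py <<'E'
from fit import *
import sys
def stickpts(s,part):
    rr=R.from_euler('z',s["tool_rot"][2]).as_matrix();return part@rr.T+s["eef_pos"]-[0,0,.131]
def look(out,tiles=("scene","side"),k=3,w=260,h=180):
    s=robot.get_state();T=[]
    for n in tiles:
        i=optics.capture(n);c=cam(n);f=cv2.resize(i,None,fx=k,fy=k,interpolation=cv2.INTER_CUBIC)
        def dot(P,col):
            for u in proj(c,P): cv2.circle(f,tuple(int(v*k+1) for v in u),2,col,-1)
        for P in STICK: dot(stickpts(s,P),(255,0,0))
        dot(ov([[-.225,.075,.05],[-.225,-.075,.05],[0,.075,.05],[0,-.075,.05],[-.1,.052,.064],[-.1,-.052,.064],[-.03,.034,.064],[-.03,-.034,.064],[0,.16,.26],[0,-.16,.26],[0,.16,0],[0,-.16,0],[.4,-.16,.26],[.4,.16,.26],[.4,-.16,0]]),(0,0,255))
        m=proj(c,ov([[-.2,0,.08]]))[0]*k
        x,y=int(max(m[0]-400,0)),int(max(m[1]-150,0));T.append(f[y:y+300,x:x+800])
    cv2.imwrite(out,np.vstack(T))
    print(s["time_s"],s["eef_pos"].round(4),s["tool_rot"].round(3),s["contact_force"].round(1),"handle ov",toov(s["eef_pos"]-[0,0,.131]).round(4))
E
python3 - <<'E'
from look import *
look("pics/l1.png")
E
```

```text
7.0667 [ 0.4788 -0.2275  0.2508] [-3.142 -0.     1.496] [-0.1 -0.5 -2.2] handle ov [[-0.4442  0.0005  0.1198]]
```

View pics/l1.png

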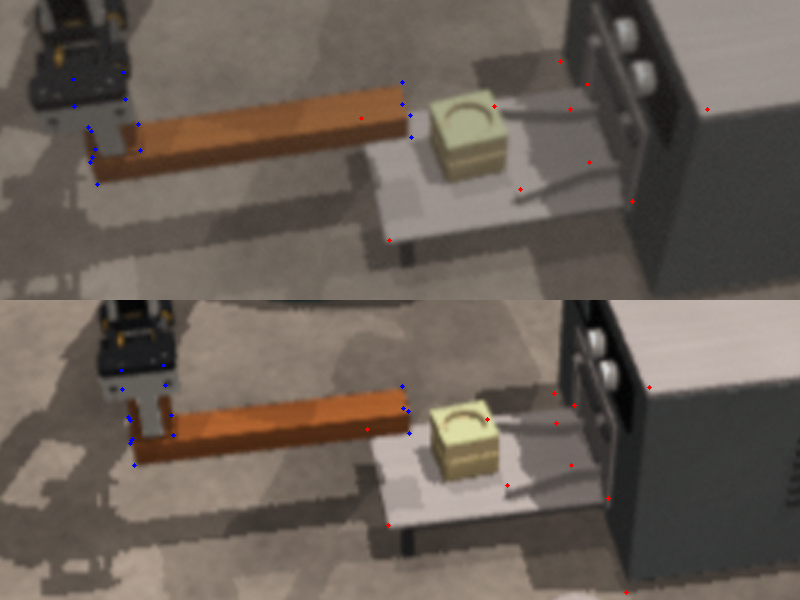

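Overlay: the stick's nose is observed within about 1 px of its prediction, so no droop to speak of. The mould sits at (467,135) before the flare. The oven's near front top corner shows about 4 px left of my model, so I'll refine the oven pose with its outline.

```bash
python3 - <<'E'
from fit import *
OV=[box(0,.4,-.16,.16,0,.26),box(-.225,0,-.075,.075,.044,.05)]
B=OV[:1]
V=[]
for n in("scene","side"):
    i=optics.capture(n);c=cam(n);r=optics.outline_of(n,"oven")[0];m=r["mask"].astype(np.float32);V.append((c,m));print(n,r["conf"],cv2.boundingRect(r["mask"].astype(np.uint8)))
p0=list(ov([[0,0,0]])[0][:2])+[YAW];print("p0",p0)
for parts,nm in((OV,"ov+bed"),(B,"box")):
    for vs in(V[:1],V[1:],V):
        p,q=fit(vs,parts,p0);e=R.from_euler('z',p[2]).as_matrix()@[-.225,0,0]+[p[0],p[1],0];print(nm,p.round(4),round(q,3),"bed_end",e.round(4))
E
```

```text
scene 0.6 (273, 47, 283, 166)
side 0.9 (269, 77, 235, 139)
p0 [np.float64(0.5117769109836594), np.float64(0.2153958809881246), 1.4975]
ov+bed [0.5138 0.2123 1.5065] 0.938 bed_end [ 0.4993 -0.0122  0.    ]
ov+bed [0.5134 0.2166 1.5103] 0.937 bed_end [ 0.4998 -0.008   0.    ]
ov+bed [0.5123 0.2145 1.5093] 0.936 bed_end [ 0.4985 -0.01    0.    ]
box [0.5108 0.2085 1.4859] 0.885 bed_end [ 0.4918 -0.0157  0.    ]
box [0.5118 0.2155 1.4941] 0.871 bed_end [ 0.4945 -0.0088  0.    ]
box [0.5137 0.2125 1.5055] 0.876 bed_end [ 0.499 -0.012  0.   ]
```

```bash
sed -i 's/^BE=.*/BE=np.array([.4975,-.010,.05]); YAW=1.503/' h.py
```

Call:
move_arm(
  commands=[
    [[255, 0, 0.4, 0, 0, 0, -0.4], [255, 0, 0, 2, 0, 0, 0], [255, 0, 0, 2, 0, 0, 0], [255, 0, 0, 1.5, 0, 0, 0], [255, 0, 0, 0.8, 0, 0, 0], [255, 0, 0, 0.3, 0, 0, 0], [255, 0, 0, 0, 0, 0, 0], [255, 0, 0, 0, 0, 0, 0]],
  ],
)

```text
time_s: 8.03
eef_pos: [0.4834, -0.2282, 0.1856]
tool_rot: [3.14, 0.001, 1.504]
contact_force: [0.6, -0.6, -2.2]
finger_gap: 0.0295
grip_force: 30.0
```

```bash
python3 - <<'E'
from look import *
look("pics/l2.png")
E
```

```text
8.0333 [ 0.4834 -0.2282  0.1856] [3.140e+00 1.000e-03 1.504e+00] [ 0.6 -0.6 -2.2] handle ov [[-0.4436 -0.0007  0.0546]]
```

View pics/l2.png

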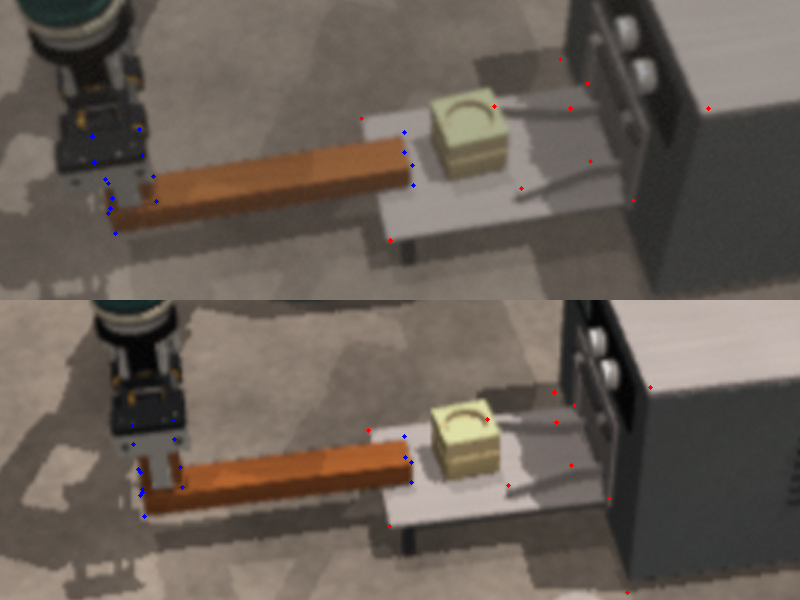

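The nose hangs about 2 mm low and sits level just over the bed at (408,160). The mould is ahead at (467,135), clear of the nose by about 3 cm. Pushing starts.

Call:
move_arm(
  commands=[
    [[255, 0.8, 0, 0, 0, 0, 0], [255, 0.8, 0, 0, 0, 0, 0], [255, 0.8, 0, 0, 0, 0, 0], [255, 0.8, 0, 0, 0, 0, 0], [255, 0.6, 0, 0, 0, 0, 0], [255, 0.6, 0, 0, 0, 0, 0], [255, 0.6, 0, 0, 0, 0, 0], [255, 0.6, 0, 0, 0, 0, 0], [255, 0.6, 0, 0, 0, 0, 0], [255, 0.6, 0, 0, 0, 0, 0]],
  ],
)

```text
time_s: 8.97
eef_pos: [0.4876, -0.1598, 0.185]
tool_rot: [3.141, 0.001, 1.504]
contact_force: [-0.5, -4.2, 1.5]
finger_gap: 0.03
grip_force: 30.0
```

Call:
move_arm(
  commands=[
    [[255, 0.6, 0, 0, 0, 0, 0], [255, 0.6, 0, 0, 0, 0, 0], [255, 0.6, 0, 0, 0, 0, 0], [255, 0.6, 0, 0, 0, 0, 0], [255, 0.6, 0, 0, 0, 0, 0]],
  ],
)

```text
time_s: 9.38
eef_pos: [0.4896, -0.1302, 0.185]
tool_rot: [3.141, 0.002, 1.504]
contact_force: [0.5, -8.4, 2.3]
finger_gap: 0.0297
grip_force: 30.0
```

```bash
python3 - <<'E'
from look import *
look("pics/l3.png")
E
```

```text
9.3833 [ 0.4896 -0.1302  0.185 ] [3.141e+00 2.000e-03 1.504e+00] [ 0.5 -8.4  2.3] handle ov [[-3.455e-01 -3.000e-04  5.400e-02]]
```

View pics/l3.png

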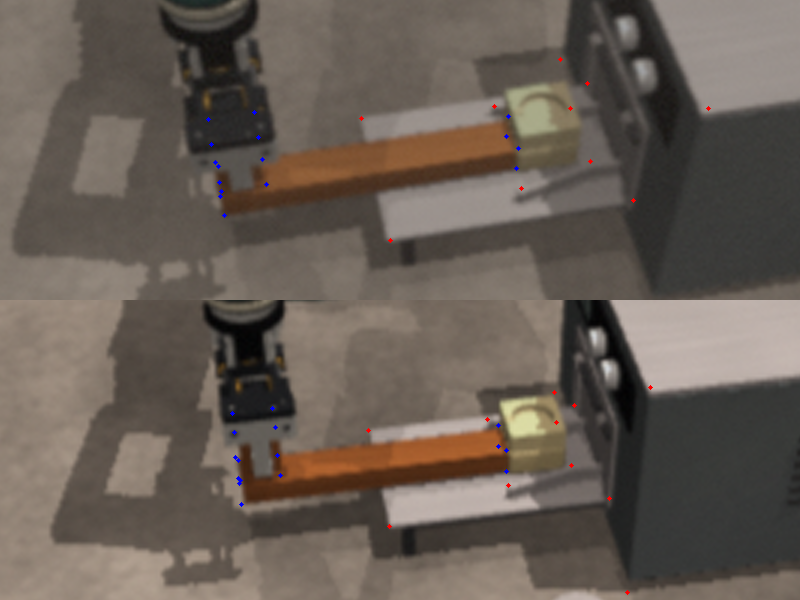

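The mould, at (545,130), is against the nose and entering the flare along the left rail. I'll go on, with a slight lift to unload the nose.

Call:
move_arm(
  commands=[
    [[255, 0.5, 0, -0.1, 0, 0, 0], [255, 0.5, 0, 0, 0, 0, 0], [255, 0.5, 0, 0, 0, 0, 0], [255, 0.5, 0, 0, 0, 0, 0], [255, 0.5, 0, 0, 0, 0, 0]],
  ],
)

```text
time_s: 9.9
eef_pos: [0.4911, -0.105, 0.1853]
tool_rot: [3.141, 0.0, 1.504]
contact_force: [1.4, -3.8, -1.6]
finger_gap: 0.0304
grip_force: 30.1
```

Call:
move_arm(
  commands=[
    [[255, 0.5, 0, 0, 0, 0, 0], [255, 0.5, 0, 0, 0, 0, 0], [255, 0.5, 0, 0, 0, 0, 0], [255, 0.5, 0, 0, 0, 0, 0]],
  ],
)

```text
time_s: 10.23
eef_pos: [0.4924, -0.0855, 0.1859]
tool_rot: [3.141, 0.002, 1.504]
contact_force: [1.2, -8.1, -2.1]
finger_gap: 0.0293
grip_force: 30.0
```

Call:
move_arm(
  commands=[
    [[255, 0.5, 0, 0, 0, 0, 0], [255, 0.5, 0, 0, 0, 0, 0], [255, 0.5, 0, 0, 0, 0, 0], [255, 0.5, 0, 0, 0, 0, 0]],
  ],
)

```text
time_s: 10.57
eef_pos: [0.4938, -0.0665, 0.1863]
tool_rot: [3.141, 0.004, 1.504]
contact_force: [1.2, -10.1, -0.7]
finger_gap: 0.0297
grip_force: 30.0
```

Call:
move_arm(
  commands=[
    [[255, 0.5, 0, 0, 0, 0, 0], [255, 0.5, 0, 0, 0, 0, 0], [255, 0.5, 0, 0, 0, 0, 0], [255, 0.5, 0, 0, 0, 0, 0]],
  ],
)

```text
time_s: 10.9
eef_pos: [0.4951, -0.0466, 0.1863]
tool_rot: [3.141, 0.004, 1.504]
contact_force: [0.7, -9.0, -0.4]
finger_gap: 0.0299
grip_force: 30.0
```

Call:
move_arm(
  commands=[
    [[255, 0.5, 0, 0, 0, 0, 0], [255, 0.5, 0, 0, 0, 0, 0], [255, 0.5, 0, 0, 0, 0, 0], [255, 0.5, 0, 0, 0, 0, 0]],
  ],
)

```text
time_s: 11.23
eef_pos: [0.4964, -0.0264, 0.1862]
tool_rot: [3.141, 0.004, 1.503]
contact_force: [1.6, -7.2, -0.6]
finger_gap: 0.03
grip_force: 30.1
```

Call:
move_arm(
  commands=[
    [[255, 0.5, 0, 0, 0, 0, 0], [255, 0.5, 0, 0, 0, 0, 0], [255, 0.5, 0, 0, 0, 0, 0], [255, 0.5, 0, 0, 0, 0, 0]],
  ],
)

```text
time_s: 11.57
eef_pos: [0.4977, -0.0062, 0.186]
tool_rot: [3.141, 0.003, 1.503]
contact_force: [2.1, -6.7, -0.8]
finger_gap: 0.0299
grip_force: 30.1
```

Call:
move_arm(
  commands=[
    [[255, 0.5, 0, 0, 0, 0, 0], [255, 0.5, 0, 0, 0, 0, 0], [255, 0.5, 0, 0, 0, 0, 0], [255, 0.5, 0, 0, 0, 0, 0]],
  ],
)

```text
time_s: 11.9
eef_pos: [0.4991, 0.0137, 0.1861]
tool_rot: [3.141, 0.003, 1.503]
contact_force: [2.2, -7.4, -0.5]
finger_gap: 0.0299
grip_force: 30.1
```

Call:
move_arm(
  commands=[
    [[255, 0.4, 0, 0, 0, 0, 0], [255, 0.4, 0, 0, 0, 0, 0], [255, 0.4, 0, 0, 0, 0, 0], [255, 0.4, 0, 0, 0, 0, 0], [255, 0.4, 0, 0, 0, 0, 0], [255, 0.4, 0, 0, 0, 0, 0], [255, 0.2, 0, 0, 0, 0, 0], [255, 0.1, 0, 0, 0, 0, 0]],
  ],
)

```text
time_s: 12.57
eef_pos: [0.5004, 0.0412, 0.1859]
tool_rot: [-3.141, 0.002, 1.505]
contact_force: [1.1, -8.1, 1.0]
finger_gap: 0.0298
grip_force: 30.0
```

Call:
move_arm(
  commands=[
    [[255, 0.1, 0, 0, 0, 0, 0], [255, 0.1, 0, 0, 0, 0, 0], [255, 0.1, 0, 0, 0, 0, 0], [255, 0.1, 0, 0, 0, 0, 0]],
  ],
)

```text
time_s: 12.9
eef_pos: [0.5006, 0.0448, 0.186]
tool_rot: [-3.141, 0.002, 1.504]
contact_force: [0.9, -7.6, -0.4]
finger_gap: 0.0302
grip_force: 30.0
```

Call:
move_arm(
  commands=[
    [[255, 0.1, 0, 0, 0, 0, 0], [255, 0.1, 0, 0, 0, 0, 0], [255, 0.1, 0, 0, 0, 0, 0], [255, 0.1, 0, 0, 0, 0, 0]],
  ],
)

```text
time_s: 13.23
eef_pos: [0.5009, 0.0488, 0.186]
tool_rot: [-3.141, 0.002, 1.504]
contact_force: [0.5, -7.0, 0.5]
finger_gap: 0.0296
grip_force: 30.0
```

Call:
move_arm(
  commands=[
    [[255, 0.1, 0, 0, 0, 0, 0], [255, 0.1, 0, 0, 0, 0, 0], [255, 0.1, 0, 0, 0, 0, 0], [255, 0.1, 0, 0, 0, 0, 0]],
  ],
)

```text
time_s: 13.57
eef_pos: [0.5012, 0.0528, 0.186]
tool_rot: [-3.141, 0.002, 1.504]
contact_force: [0.7, -6.9, 0.2]
finger_gap: 0.0298
grip_force: 30.0
```

Call:
move_arm(
  commands=[
    [[255, 0.1, 0, 0, 0, 0, 0], [255, 0.1, 0, 0, 0, 0, 0], [255, 0.1, 0, 0, 0, 0, 0], [255, 0.1, 0, 0, 0, 0, 0]],
  ],
)

```text
time_s: 13.9
eef_pos: [0.5015, 0.0568, 0.186]
tool_rot: [-3.141, 0.002, 1.504]
contact_force: [1.4, -7.2, 0.2]
finger_gap: 0.0298
grip_force: 30.0
```

Call:
move_arm(
  commands=[
    [[255, 0.1, 0, 0, 0, 0, 0], [255, 0.1, 0, 0, 0, 0, 0], [255, 0.1, 0, 0, 0, 0, 0], [255, 0.1, 0, 0, 0, 0, 0]],
  ],
)

```text
time_s: 14.23
eef_pos: [0.5017, 0.0607, 0.186]
tool_rot: [-3.141, 0.002, 1.504]
contact_force: [1.9, -7.6, 0.6]
finger_gap: 0.0301
grip_force: 30.0
```

Call:
move_arm(
  commands=[
    [[255, 0.1, 0, 0, 0, 0, 0], [255, 0.1, 0, 0, 0, 0, 0], [255, 0.1, 0, 0, 0, 0, 0], [255, 0.1, 0, 0, 0, 0, 0]],
  ],
)

```text
time_s: 14.57
eef_pos: [0.502, 0.0647, 0.186]
tool_rot: [-3.141, 0.002, 1.504]
contact_force: [1.1, -7.6, 0.4]
finger_gap: 0.0301
grip_force: 30.0
```

Call:
move_arm(
  commands=[
    [[255, 0.1, 0, 0, 0, 0, 0], [255, 0.1, 0, 0, 0, 0, 0], [255, 0.1, 0, 0, 0, 0, 0], [255, 0.1, 0, 0, 0, 0, 0]],
  ],
)

```text
time_s: 14.9
eef_pos: [0.5022, 0.0687, 0.186]
tool_rot: [-3.141, 0.002, 1.504]
contact_force: [0.8, -8.0, 0.3]
finger_gap: 0.0303
grip_force: 30.0
```

Call:
move_arm(
  commands=[
    [[255, 0.1, 0, 0, 0, 0, 0], [255, 0.1, 0, 0, 0, 0, 0], [255, 0.1, 0, 0, 0, 0, 0], [255, 0.1, 0, 0, 0, 0, 0]],
  ],
)

```text
time_s: 15.23
eef_pos: [0.5025, 0.0726, 0.186]
tool_rot: [-3.141, 0.002, 1.504]
contact_force: [1.4, -7.4, -0.2]
finger_gap: 0.0297
grip_force: 30.0
```

Call:
move_arm(
  commands=[
    [[255, 0.1, 0, 0, 0, 0, 0], [255, 0.1, 0, 0, 0, 0, 0], [255, 0.1, 0, 0, 0, 0, 0], [255, 0.1, 0, 0, 0, 0, 0]],
  ],
)

```text
time_s: 15.57
eef_pos: [0.5028, 0.0766, 0.186]
tool_rot: [-3.141, 0.002, 1.504]
contact_force: [0.8, -8.1, 0.4]
finger_gap: 0.0301
grip_force: 30.0
```

Call:
move_arm(
  commands=[
    [[255, 0.1, 0, 0, 0, 0, 0], [255, 0.1, 0, 0, 0, 0, 0], [255, 0.1, 0, 0, 0, 0, 0], [255, 0.1, 0, 0, 0, 0, 0]],
  ],
)

```text
time_s: 15.9
eef_pos: [0.503, 0.0806, 0.186]
tool_rot: [-3.141, 0.002, 1.504]
contact_force: [0.7, -7.8, 0.4]
finger_gap: 0.0295
grip_force: 30.0
```

Call:
move_arm(
  commands=[
    [[255, 0.1, 0, 0, 0, 0, 0], [255, 0.1, 0, 0, 0, 0, 0], [255, 0.1, 0, 0, 0, 0, 0], [255, 0.1, 0, 0, 0, 0, 0]],
  ],
)

```text
time_s: 16.23
eef_pos: [0.5033, 0.0846, 0.186]
tool_rot: [-3.141, 0.002, 1.504]
contact_force: [1.3, -7.1, 1.2]
finger_gap: 0.0296
grip_force: 30.0
```

Call:
move_arm(
  commands=[
    [[255, 0.1, 0, 0, 0, 0, 0], [255, 0.1, 0, 0, 0, 0, 0], [255, 0.1, 0, 0, 0, 0, 0], [255, 0.1, 0, 0, 0, 0, 0]],
  ],
)

```text
time_s: 16.57
eef_pos: [0.5036, 0.0885, 0.186]
tool_rot: [-3.141, 0.002, 1.504]
contact_force: [1.2, -8.1, 0.1]
finger_gap: 0.0301
grip_force: 30.0
```

Call:
move_arm(
  commands=[
    [[255, 0.1, 0, 0, 0, 0, 0], [255, 0.1, 0, 0, 0, 0, 0], [255, 0.1, 0, 0, 0, 0, 0], [255, 0.1, 0, 0, 0, 0, 0]],
  ],
)

```text
time_s: 16.9
eef_pos: [0.5038, 0.0925, 0.186]
tool_rot: [-3.141, 0.002, 1.504]
contact_force: [2.2, -7.4, 1.3]
finger_gap: 0.03
grip_force: 30.0
```

Call:
move_arm(
  commands=[
    [[255, 0.1, 0, 0, 0, 0, 0], [255, 0.1, 0, 0, 0, 0, 0], [255, 0.1, 0, 0, 0, 0, 0], [255, 0.1, 0, 0, 0, 0, 0]],
  ],
)

```text
time_s: 17.23
eef_pos: [0.5041, 0.0965, 0.186]
tool_rot: [-3.141, 0.002, 1.504]
contact_force: [2.4, -7.2, 0.6]
finger_gap: 0.0296
grip_force: 30.0
```

Call:
move_arm(
  commands=[
    [[255, 0.1, 0, 0, 0, 0, 0], [255, 0.1, 0, 0, 0, 0, 0], [255, 0.1, 0, 0, 0, 0, 0], [255, 0.1, 0, 0, 0, 0, 0]],
  ],
)

```text
time_s: 17.57
eef_pos: [0.5045, 0.0989, 0.1866]
tool_rot: [-3.141, 0.006, 1.504]
contact_force: [0.2, -13.5, 3.9]
finger_gap: 0.0297
grip_force: 30.0
```

Call:
move_arm(
  commands=[
    [[255, 0.1, 0, 0, 0, 0, 0], [255, 0.1, 0, 0, 0, 0, 0], [255, 0, 0, 0, 0, 0, 0]],
  ],
)

```text
time_s: 17.82
eef_pos: [0.5045, 0.1002, 0.1867]
tool_rot: [-3.141, 0.008, 1.503]
contact_force: [-1.2, -14.8, 3.3]
finger_gap: 0.0297
grip_force: 30.0
```

Call:
move_arm(
  commands=[
    [[255, 0.1, 0, 0, 0, 0, 0], [255, 0.1, 0, 0, 0, 0, 0], [255, 0, 0, 0, 0, 0, 0]],
  ],
)

```text
time_s: 18.07
eef_pos: [0.5046, 0.1013, 0.1866]
tool_rot: [-3.141, 0.01, 1.503]
contact_force: [-0.8, -17.1, 3.2]
finger_gap: 0.03
grip_force: 30.0
```

Call:
move_arm(
  commands=[
    [[255, 0.12, 0, 0, 0, 0, 0], [255, 0, 0, 0, 0, 0, 0], [255, 0, 0, 0, 0, 0, 0], [255, 0, 0, 0, 0, 0, 0]],
  ],
)

```text
time_s: 18.4
eef_pos: [0.5046, 0.1021, 0.1866]
tool_rot: [-3.141, 0.011, 1.503]
contact_force: [-0.1, -19.6, 5.1]
finger_gap: 0.0297
grip_force: 30.0
```

Call:
move_arm(
  commands=[
    [[255, 0, 0, 0, 0, 0, 0], [255, 0, 0, 0, 0, 0, 0], [255, 0, 0, 0, 0, 0, 0], [255, 0, 0, 0, 0, 0, 0]],
  ],
)

```text
time_s: 18.73
eef_pos: [0.5046, 0.102, 0.1866]
tool_rot: [-3.141, 0.011, 1.503]
contact_force: [-0.7, -19.1, 3.7]
finger_gap: 0.0299
grip_force: 30.0
```

Call:
move_arm(
  commands=[
    [[255, -0.3, 0, 0, 0, 0, 0], [255, -0.5, 0, 0, 0, 0, 0], [255, -1, 0, 0, 0, 0, 0], [255, -1.5, 0, 0, 0, 0, 0], [255, -1.5, 0, 0, 0, 0, 0], [255, -1.5, 0, 0, 0, 0, 0], [255, -1.5, 0, 0, 0, 0, 0], [255, -1.5, 0, 0, 0, 0, 0], [255, -1.5, 0, 0, 0, 0, 0], [255, -1.5, 0, 0, 0, 0, 0]],
  ],
)

```text
time_s: 19.57
eef_pos: [0.4957, -0.0162, 0.1849]
tool_rot: [-3.138, -0.001, 1.507]
contact_force: [0.5, -1.6, -3.5]
finger_gap: 0.03
grip_force: 30.0
```

Call:
move_arm(
  commands=[
    [[255, -2, 0, 0, 0, 0, 0], [255, -2, 0, 0, 0, 0, 0], [255, -2, 0, 0, 0, 0, 0], [255, -2, 0, 0, 0, 0, 0], [255, -2.5, 0, 0, 0, 0, 0], [255, -2.5, 0, 0, 0, 0, 0], [255, -2.5, 0, 0, 0, 0, 0], [255, -2.5, 0, 0, 0, 0, 0], [255, -2, 0, 0, 0, 0, 0], [255, 0, 0, 0, 0, 0, 0]],
  ],
)

```text
time_s: 20.4
eef_pos: [0.4829, -0.2182, 0.1854]
tool_rot: [-3.141, -0.0, 1.502]
contact_force: [0.9, 0.2, -2.7]
finger_gap: 0.0296
grip_force: 30.0
```

```bash
python3 - <<'E'
from look import *
look("pics/l4.png")
E
```

```text
20.4 [ 0.4829 -0.2182  0.1854] [-3.141 -0.     1.502] [ 0.9  0.2 -2.7] handle ov [[-4.338e-01  4.000e-04  5.440e-02]]
```

View pics/l4.png

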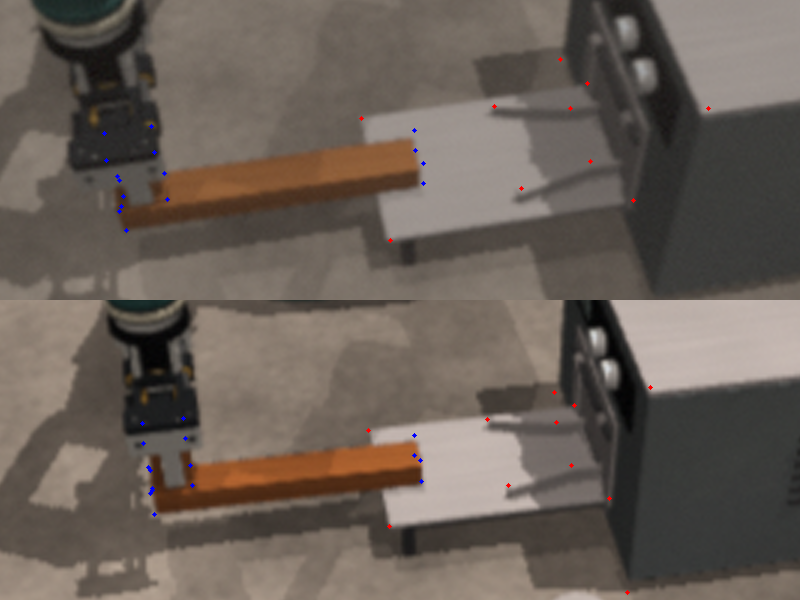

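Mould and stick are clear: the bed is empty, the flap at (620,150) appears shut, and the stick's nose at (418,160) is out. I'll back off and lay the stick down on the clear bench.

Call:
move_arm(
  commands=[
    [[255, -3, 0, 0, 0, 0, 0], [255, -4, 0, 0, 0, 0, 0], [255, -3, 0, 0, 0, 0, 0], [255, -1, 0, 0, 0, 0, 0], [255, 0, 0, 2, 0, 0, 0], [255, 0, 0, 1.6, 0, 0, 0], [255, 0, 0, 0.8, 0, 0, 0], [255, 0, 0, 0.4, 0, 0, 0], [255, 0, 0, 0.2, 0, 0, 0], [255, 0, 0, 0, 0, 0, 0]],
  ],
)

```text
time_s: 21.33
eef_pos: [0.4767, -0.3247, 0.1358]
tool_rot: [3.141, -0.0, 1.506]
contact_force: [0.6, -0.0, -2.7]
finger_gap: 0.0297
grip_force: 30.0
```

Call:
move_arm(
  commands=[
    [[255, 0, 0, 0.2, 0, 0, 0], [255, 0, 0, 0.1, 0, 0, 0], [255, 0, 0, 0.1, 0, 0, 0], [255, 0, 0, 0, 0, 0, 0]],
  ],
)

```text
time_s: 21.67
eef_pos: [0.477, -0.326, 0.1331]
tool_rot: [3.139, 0.001, 1.504]
contact_force: [0.0, -2.5, 2.1]
finger_gap: 0.0298
grip_force: 30.0
```

Call:
move_arm(
  commands=[
    [[255, 0, 0, 0.1, 0, 0, 0], [255, 0, 0, 0.1, 0, 0, 0], [255, 0, 0, 0.05, 0, 0, 0], [255, 0, 0, 0, 0, 0, 0]],
  ],
)

```text
time_s: 22.0
eef_pos: [0.4769, -0.3264, 0.1307]
tool_rot: [3.139, 0.002, 1.504]
contact_force: [0.2, -1.8, 5.5]
finger_gap: 0.0305
grip_force: 30.0
```

Down at the pick height, with the bench carrying the stick. Release and lift.

Call:
move_arm(
  commands=[
    [[0, 0, 0, 0, 0, 0, 0], [0, 0, 0, 0, 0, 0, 0], [0, 0, 0, 0, 0, 0, 0], [0, 0, 0, 0, 0, 0, 0], [0, 0, 0, 0, 0, 0, 0], [0, 0, 0, 0, 0, 0, 0], [0, 0, 0, 0, 0, 0, 0], [0, 0, 0, 0, 0, 0, 0]],
  ],
)

```text
time_s: 22.67
eef_pos: [0.4764, -0.3254, 0.1291]
tool_rot: [-3.142, -0.0, 1.505]
contact_force: [-0.8, 0.3, -0.2]
finger_gap: 0.0801
grip_force: 0.0
```

Call:
move_arm(
  commands=[
    [[0, 0, 0, -1, 0, 0, 0], [0, 0, 0, -2, 0, 0, 0], [0, 0, 0, -3, 0, 0, 0], [0, 0, 0, -3, 0, 0, 0], [0, 0, 0, -3, 0, 0, 0], [0, 0, 0, -3, 0, 0, 0], [0, 0, 0, 0, 0, 0, 0], [0, 0, 0, 0, 0, 0, 0]],
  ],
)

```text
time_s: 23.33
eef_pos: [0.477, -0.326, 0.2827]
tool_rot: [3.136, 0.004, 1.505]
contact_force: [-0.1, 0.7, -0.7]
finger_gap: 0.0944
grip_force: 0.0
```

```bash
python3 - <<'E'
from fit import *
s=robot.get_state();print(s["time_s"],s["eef_pos"],s["finger_gap"])
i=optics.capture("scene");f=cv2.resize(i,None,fx=2,fy=2,interpolation=cv2.INTER_CUBIC)
cv2.imwrite("pics/end.png",f[220:820,180:980])
E
```

```text
23.3333 [ 0.47702954 -0.3260217   0.2826964 ] 0.09435770187058719
```

View pics/end.png

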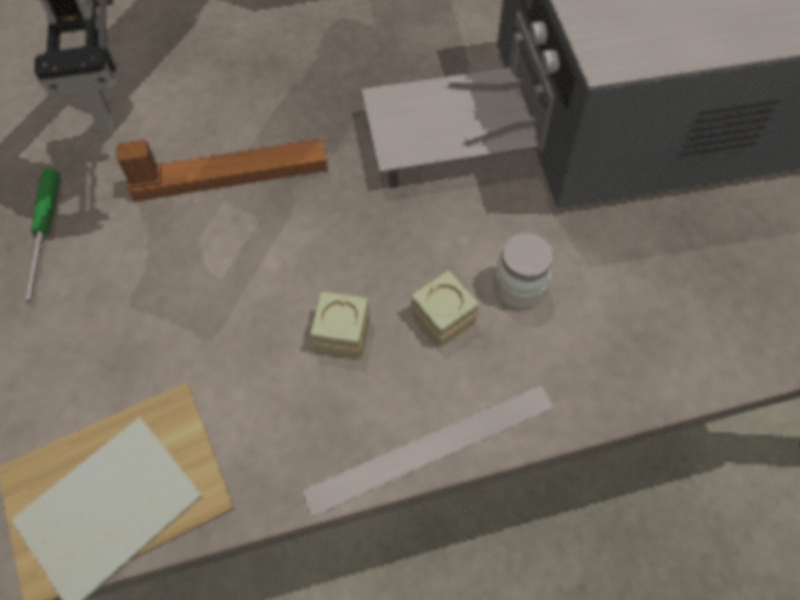

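The stick lies flat on the open bench from (125,170) to (325,155), with the gripper clear above it. The bed is empty, and the other things look unmoved.

```bash
python3 -c "
from rig import robot
print(robot.close_job())"
```

```text
the job is handed in; nothing more can be done
None
```

I handed the job in at about 23 s: the mould is in the oven, leaned on the stop with about 12 N (19.6 N peak at the wrist, about 7 N of it sliding drag), the flap looks shut in the camera picture, the stick lies flat on the bench, and nothing else looks disturbed; no verdict was returned.

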